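# Index the turntable to the magazine and draw a blank into its nest

## Robot

A 6-joint arm with a two-finger parallel gripper is mounted at the origin on the work surface; the furniture and walls round the work are solid. World frame = base frame: x ahead of the robot, y to its left, z up, the work surface at z = 0. Lengths are in m, angles in rad, forces in N, time in s.
With the tool pointing down it reaches from about 0.3 to 0.825 m from the base axis. Payload 5.4 kg.
Tool frame: the origin (TCP) lies midway between the tips of the shut fingers; the grasp point (between the pads) lies 19 mm behind it (env.hold_point_z is the y of the grasp point in the tool frame, in m); y points along the fingers, z is the direction in which the jaws open and shut, and the axes are right-handed (so a half turn about y gives the same grasp; the last joint's range is limited). The gripper opens to 92 mm and grips with 3 to 60 N. Pads are 20 mm wide; open, the fingers measure 128 mm over their backs; the gripper's body (75 mm by 189 mm) begins 69 mm behind the grasp point.
Start: joints at [1.116, 0.158, 1.597, -0, 1.386, -0.21], TCP at [0.139, 0.558, 0.215] pointing down, gripper open.
Joint ranges: [-2.91, 2.91], [-0.94, 2.29], [0.18, 2.7], [-1.29, 4.43], [0.17, 2.64], [-3, 3]. Speed limits (rad/s): [2.57, 2.57, 3.14, 3.14, 3.14, 3.14].

## Interface

Orientations are given as a 3x3 rotation matrix whose columns are the frame's x, y, z axes.
In Python, from rig import env gives the robot as it stands.
- The arm moves only by the tool move_arm, never from a script. Its argument "moves" is a list of rows, each an object with "rotation": the turn, a rotation vector about the world's x, y, z in degrees, a list of three; "offset": the shift along the world's x, y, z in cm, a list of three; "gripper": the opening, from 0 (shut) to 1 (fully open). In form: [{"rotation": [wx, wy, wz], "offset": [dx, dy, dz], "gripper": gripper}, ...]. A call has 1 to 5 rows; each row shifts and turns the pose as measured when the row begins; what a row does not reach is not made up. A row lasts 1/12 s, in which the tool goes at most 41.7 mm and 7.16 degrees, less where a joint would pass 70% of its speed; a pose out of reach is approached as far as the arm can. A call with a gripper value outside its range is refused whole. The fingers move at their own pace and stop on an object; "squeeze" is the grip in N (left out, the last holds). Time passes only in rows, so rows that do not move let the fingers close. It gives the time, the measured TCP pose, the force and the opening at its end, in the units of the state.
- env.state(): the state, without advancing time (a new reading comes with each control period).
- env.grab_frame(name): name is "scene" or "top"; returns the picture (384x512x3 uint8, red, green, blue); there is no depth.
- env.get_calibration(name): a dict with "fx", "fy", "cx", "cy" (pixels), "rvec" (rotation vector, rad) and "tvec" (3), from world to camera coordinates, as OpenCV has them. Camera axes: x right, y down, z forward; pixel columns grow to the right and rows downward; lengths in m; the calibration is good to about 2 mm. A picture is of the moment at which its call begins. get_calibration takes no time and is no camera call.
- env.finish_job(): hands the job in, once; it reports no verdict.
The state is a dict: "time": time; "joints": joint angles; "qd": joint speeds; "tau": joint torques, N m; "position": TCP position; "tool_rot": TCP orientation; "force": force on the tool from outside, world axes, zero at the start; "ft_torque": the same for the moment, N m; "gripper_width": finger opening in m.
Only numpy, scipy, OpenCV 4.12 (cv2) and the standard library are available. Lean on these libraries where they do the work, as an engineer would, in place of code of your own. Each camera call takes 0.05 s, during which the arm holds its last target. There are 200 camera calls.

## Task

Turn the indexing table by its black knob until its raised brass nest clicks into line with the blue blank magazine. Then pull the bottom blank out of the magazine and slide it onto the nest, straight and fully home against the red stop, and let go of it. Leave the other blanks in the magazine and everything else on the bench where it is.

Things in the scene. Friction and masses are not known exactly. Their poses are not given: they have to be found in the camera images.
- station: fixed feeding station: a turntable (aluminium disc, 200 mm across, top 30 mm above the bench) joined to a blue-posted stack magazine. Origin on the bench on the turntable's axis; x points level from that axis to the magazine (at x 142 to 246 mm, 64 mm wide, 74 mm high), z up. Low click housing, 28 mm high, 95 to 145 mm from the axis, 150 degrees counterclockwise from the magazine
- indexer (a joint): turn of the disc about the station's vertical axis, in rad, growing counterclockwise seen from above; 0 = nest in line with the magazine, a click; next click 2.09, stops at -0.5 and 2.3; starts at 0.4 to 1.9. Stays where left (1 N at the knob moves it); resistance begins 0.2 rad before a click, takes about 6 N at the knob to enter or leave, and the click draws the disc in from about 0.08 rad
- knob (a point): centre of the top of the upright black knob on the disc (plain cylinder, 18 mm diameter, from 30 to 82 mm above the bench), 75 mm from the turntable's axis, on the side of the disc opposite to the nest; it turns with the disc. x axis as for the nest
- nest (a point): where the centre of the blank's underside lies when home. The nest is a raised brass strip 34 mm wide, top 38 mm above the bench, that runs from the disc's axis out to its rim (0 to 100 mm); at its inner end a red stop, 30 mm wide, stands 12 mm above the strip with its face 6 mm from the axis. This point is 51 mm from the axis. x axis points outward along the strip, z up
- gate (a point): middle of the magazine's gate, at the height of its floor (39 mm above the bench, 1 mm over the nest): only one blank passes through the 9 mm high gap under the blue front plate (plate up to 74 mm above the bench). An aluminium feed lip, 34 mm wide, runs from here 38 mm towards the disc and ends 4 mm short of the disc's rim
- stack (a point): centre of the magazine's floor, 39 mm above the bench, where the stack stands; axes as the station's
- blank_1: the bottom blank of the stack: flat copper-coloured plate 90 x 50 x 6 mm, 0.06 to 0.11 kg; origin at the centre of its underside, x along its length. It lies on the magazine's floor under the other three, already drawn 34 mm out through the gate onto the feed lip, wider than the lip and the nest by 8 mm on each side. Pulling it takes under 6 N
- blank_2: blank number 2 from the bottom of the stack, the same plate 90 x 50 x 6 mm; origin at the centre of its underside, x along its length; stays in the magazine, dropping as the bottom one leaves
- blank_3: blank number 3 from the bottom of the stack, the same plate 90 x 50 x 6 mm; origin at the centre of its underside, x along its length; stays in the magazine, dropping as the bottom one leaves
- blank_4: blank number 4 from the bottom of the stack, the same plate 90 x 50 x 6 mm; origin at the centre of its underside, x along its length; stays in the magazine, dropping as the bottom one leaves
- white_bowl: white porcelain bowl, 101 mm across, 36 mm high; loose, to be left where it is; origin under its centre
- solder_spool: spool of solder wire, 38 mm across, 20 mm high; loose, to be left where it is; origin under its centre
- steel_block: small ground steel block, 40x62x24 mm; loose, to be left where it is; origin under its centre
Not all that is in view belongs to the job. What is shaped like the blank_1 but purple is not meant.

How it is judged:
By the outcome, as a careful person would: the job done as asked, in the order asked, and still so for the second after the job is handed in, with the robot touching nothing.
It also fails if it takes over 48 s, if anything falls off the work surface, if the arm or the gripper's body presses on something with over 40 N, if the wrist force passes 120 N, or if a joint passes its speed limit or range.

## Working session

There is one attempt and no reset: what is moved stays moved. The work goes in short steps, Python scripts to look and compute and a tool call to move; the robot and the scene stay as the last step left them, time stands still between calls to the robot, and variables do not carry over. Pictures are saved under pics/ and viewed, about 8 in all and at most 12, crops included, and the job is handed in when it is done.

Besides the shell and the picture viewer there is one more tool, called after "Request:" as a command line: name --argument value ..., lists and objects as JSON in quotes. move_arm: Moves the arm, as the interface text tells. Its arguments: {"type":"object","properties":{"moves":{"type":"array","items":{"type":"object","properties":{"rotation":{"type":"array","items":{"type":"number"}},"offset":{"type":"array","items":{"type":"number"}},"gripper":{"type":"number"}}}},"squeeze":{"type":"number"}},"required":["moves"]}

```bash
mkdir -p pics; cat > h.py <<'E'
import numpy as np, cv2
from rig import env
def grab(n,f):
    im=env.grab_frame(n); cv2.imwrite('pics/'+f,im[:,:,::-1]); return im
def cam(n):
    c=env.get_calibration(n); K=np.array([[c['fx'],0,c['cx']],[0,c['fy'],c['cy']],[0,0,1.]])
    R=cv2.Rodrigues(np.array(c['rvec'],float))[0]; return K,R,np.array(c['tvec'],float).ravel()
def ray(n,u,v,z):
    K,R,t=cam(n); o=-R.T@t; d=R.T@np.linalg.inv(K)@np.array([u,v,1.]); return o+d*(z-o[2])/d[2]
def proj(n,p):
    K,R,t=cam(n); q=K@(R@np.array(p,float)+t); return q[:2]/q[2]
E
python3 - <<'E'
from h import *
a=grab('scene','s0.png');b=grab('top','t0.png')
print(env.state(),env.hold_point_z)
for n in('scene','top'):
    K,R,t=cam(n);print(n,-R.T@t,K[0,0])
E
```

```text
{'time': 0.1, 'joints': array([ 1.11591382e+00,  1.58969450e-01,  1.59807347e+00,  4.39655759e-06,
        1.38619200e+00, -2.10125018e-01]), 'qd': array([-0.00087058, -0.00308594, -0.00138467, -0.00059913,  0.00060709,
        0.00043889]), 'tau': array([-2.92396335e-04, -3.86505747e+01, -3.22959352e+01,  7.03276531e-02,
        3.39401804e-02, -3.04777677e-05]), 'position': array([0.13912134, 0.55735081, 0.21374313]), 'tool_rot': array([[ 9.70195798e-01, -7.25422094e-04,  2.42321250e-01],
       [-2.42322087e-01, -1.47336752e-03,  9.70194741e-01],
       [-3.46772441e-04, -9.99998651e-01, -1.60524078e-03]]), 'force': array([-0.05532385,  0.21580751, -0.04657504]), 'ft_torque': array([ 0.00451148, -0.00554972,  0.04502995]), 'gripper_width': 0.0919967380493011} -0.0187
scene [ 1.2328706  -0.27059195  0.60948542] 383.97817498222366
top [ 0.33831898 -0.10467632  1.17676651] 406.6932960942006
```

View pics/s0.png

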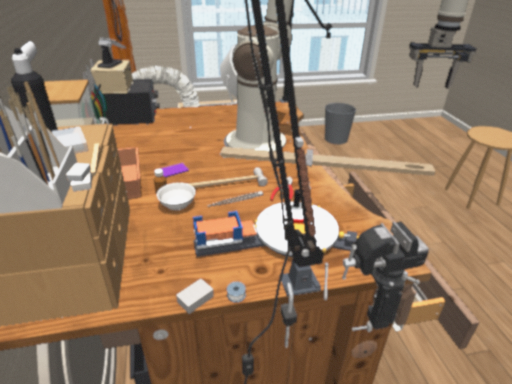

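View pics/t0.png

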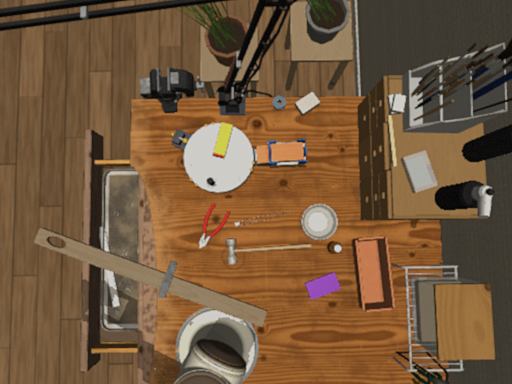

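The top view shows the disc at about (219,157), with the yellow/brass nest pointing to (224,135), the knob at (211,182) and the magazine at (288,152). The copper blank sticks out at (262,154). The purple plate at (322,286) is the decoy. Next I'll measure these.

```bash
python3 - <<'E'
from h import *
b=cv2.imread('pics/t0.png'); hsv=cv2.cvtColor(b,cv2.COLOR_BGR2HSV)
cv2.imwrite('pics/c0.png',cv2.resize(b[85:215,140:340],None,fx=4,fy=4,interpolation=cv2.INTER_CUBIC))
def reg(name,m,z,box):
    k=np.zeros(m.shape,np.uint8);x0,y0,x1,y1=box;k[y0:y1,x0:x1]=m[y0:y1,x0:x1]*255
    c=max(cv2.findContours(k,0,2)[0],key=cv2.contourArea);r=cv2.minAreaRect(c);(u,v)=r[0]
    print(name,r,ray('top',u,v,z).round(4));
    print('  corners',[ray('top',*p,z)[:2].round(4).tolist() for p in cv2.boxPoints(r)])
    return c
H,S,V=hsv[...,0],hsv[...,1],hsv[...,2]
c=reg('disc',(S<60)&(V>150),.03,(180,118,257,195))
e=cv2.fitEllipse(cv2.convexHull(c)); print(e,ray('top',*e[0],.03))
reg('yellow',(H>20)&(H<35)&(S>120)&(V>120),.038,(180,118,257,195))
reg('red',((H<6)|(H>174))&(S>150),.05,(205,140,235,165))
reg('knob',(V<70),.082,(200,170,225,195))
reg('blue',(H>105)&(H<125)&(S>120),.074,(250,130,320,175))
reg('copper',(H>4)&(H<14)&(S>150)&(V>190),.045,(250,130,320,175))
for n in ((0.139,.558,.215),): print(proj('top',n))
E
```

```text
disc ((218.0, 157.0), (68.0, 70.0), 90.0) [ 0.5356 -0.0124  0.03  ]
  corners [[0.6358, 0.0869], [0.6326, -0.1139], [0.4366, -0.1104], [0.44, 0.0874]]
((218.0403289794922, 157.19415283203125), (68.9218978881836, 70.13035583496094), 73.68608856201172) [ 0.53498968 -0.01253921  0.03      ]
yellow ((222.79412841796875, 138.32354736328125), (11.399173736572266, 32.25723648071289), 14.03624439239502) [ 0.5876 -0.0272  0.038 ]
  corners [[0.547, -0.0001], [0.6369, -0.0232], [0.6284, -0.0546], [0.5386, -0.0313]]
red ((217.55886840820312, 155.26470947265625), (9.45888900756836, 1.697749376296997), 14.03624439239502) [ 0.537  -0.0129  0.05  ]
  corners [[0.5382, 0.0006], [0.5428, -0.0006], [0.5359, -0.0263], [0.5313, -0.0251]]
knob ((210.50003051757812, 181.50001525878906), (7.071067810058594, 4.242640495300293), 45.0) [0.4599 0.0043 0.082 ]
  corners [[0.4628, 0.0151], [0.4709, 0.007], [0.457, -0.0064], [0.449, 0.0017]]
blue ((269.60809326171875, 154.14865112304688), (16.27549934387207, 2.1371870040893555), 80.53767395019531) [ 0.5335 -0.1575  0.074 ]
  corners [[0.5555, -0.1514], [0.5563, -0.1572], [0.5117, -0.1636], [0.5108, -0.1578]]
copper ((286.5, 151.0), (16.0, 31.0), 90.0) [ 0.5469 -0.2067  0.045 ]
  corners [[0.5704, -0.1635], [0.569, -0.2511], [0.5233, -0.2498], [0.5248, -0.1626]]
[-34.79786176 317.89779856]
```

View pics/c0.png

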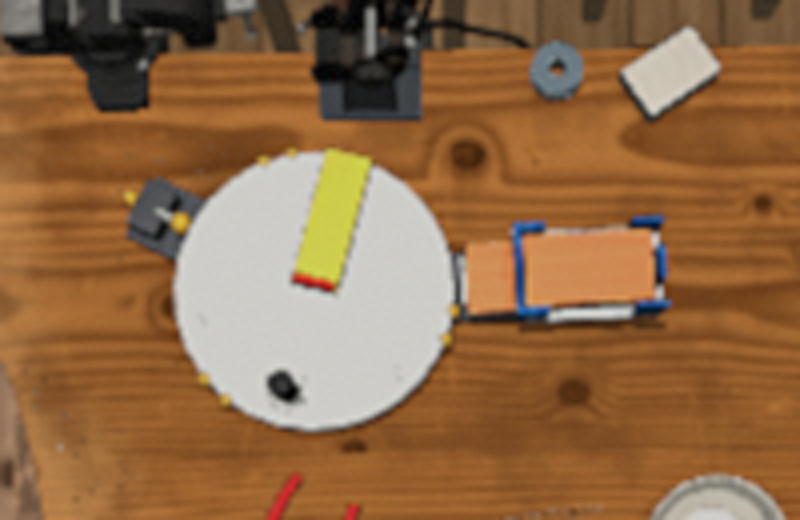

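The disc axis is at about (0.535, -0.0125), the magazine yaw is about -86° and the nest yaw about -14.4°. So the disc has to turn about 72° clockwise. The knob is at about (0.462, 0.005). The purple plate lies loose and is not in the magazine, so the copper one under the blue plate is the one I need. Starting the approach.

Request:
move_arm --moves '[{"offset": [2.0,-3.45,0],"gripper": 1},{"offset": [2.0,-3.45,0],"gripper": 1},{"offset": [2.0,-3.45,0],"gripper": 1},{"offset": [2.0,-3.45,0],"gripper": 1},{"offset": [2.0,-3.45,0],"gripper": 1}]'

```text
validation failed for argument at $.mo...
```

Request:
move_arm --moves '[{"offset": [2.0,-3.45,0],"gripper": 1},{"offset": [2.0,-3.45,0],"gripper": 1},{"offset": [2.0,-3.45,0],"gripper": 1},{"offset": [2.0,-3.45,0],"gripper": 1},{"offset": [2.0,-3.45,0],"gripper": 1}]'

```text
validation failed for argument at $.mo...
```

```bash
python3 - <<'E'
from h import *
for p in [(u,v) for u,v in ((182,140),)]: 
    h=ray('top',*p,.028); d=h[:2]-[.535,-.0125]; print('housing',h,np.degrees(np.arctan2(d[1],d[0]))-150)
for q in [(656,224),(662,300),(525,232),(525,310)]:
    print(ray('top',140+(q[0]+.5)/4-.5,85+(q[1]+.5)/4-.5,.063).round(4))
for q in [(466,242),(468,316),(517,316)]: print('b1',ray('top',140+(q[0]+.5)/4-.5,85+(q[1]+.5)/4-.5,.045).round(4))
E
```

```text
housing [0.58680982 0.09023074 0.028     ] -86.76301219087317
[ 0.5719 -0.2535  0.063 ]
[ 0.5185 -0.2561  0.063 ]
[ 0.5678 -0.1623  0.063 ]
[ 0.5131 -0.1611  0.063 ]
b1 [ 0.565  -0.1214  0.045 ]
b1 [ 0.5123 -0.1219  0.045 ]
b1 [ 0.5118 -0.1563  0.045 ]
```

Request:
move_arm --moves '[{"rotation": [0,0,0],"offset": [2.0,-3.45,0],"gripper": 1.0},{"rotation": [0,0,0],"offset": [2.0,-3.45,0],"gripper": 1.0},{"rotation": [0,0,0],"offset": [2.0,-3.45,0],"gripper": 1.0},{"rotation": [0,0,0],"offset": [2.0,-3.45,0],"gripper": 1.0},{"rotation": [0,0,0],"offset": [2.0,-3.45,0],"gripper": 1.0}]' --squeeze 15

```text
time: 0.52
position: [0.2366, 0.3819, 0.2095]
tool_rot: [[0.973, -0.005, 0.231], [-0.231, -0.005, 0.973], [-0.004, -1.0, -0.006]]
force: [0.7, -0.0, 0.7]
gripper_width: 0.0923
```

Request:
move_arm --moves '[{"rotation": [0,0,0],"offset": [2.0,-3.4,0],"gripper": 1.0},{"rotation": [0,0,0],"offset": [2.0,-3.4,0],"gripper": 1.0},{"rotation": [0,0,0],"offset": [2.0,-3.4,0],"gripper": 1.0},{"rotation": [0,0,0],"offset": [2.0,-3.4,0],"gripper": 1.0},{"rotation": [0,0,0],"offset": [2.0,-3.4,0],"gripper": 1.0}]'

```text
time: 0.93
position: [0.3373, 0.2027, 0.2077]
tool_rot: [[0.974, -0.006, 0.227], [-0.227, -0.005, 0.974], [-0.005, -1.0, -0.007]]
force: [1.5, 0.1, -0.4]
gripper_width: 0.092
```

Request:
move_arm --moves '[{"rotation": [0,0,0],"offset": [2.0,-3.4,0],"gripper": 1.0},{"rotation": [0,0,0],"offset": [2.0,-3.4,0],"gripper": 1.0},{"rotation": [0,0,0],"offset": [2.0,-3.4,0],"gripper": 1.0},{"rotation": [0,0,0],"offset": [2.0,-3.4,0],"gripper": 1.0},{"rotation": [0,0,0],"offset": [2.0,-3.4,0],"gripper": 1.0}]'

```text
time: 1.35
position: [0.4388, 0.0229, 0.2068]
tool_rot: [[0.973, -0.005, 0.229], [-0.229, -0.005, 0.973], [-0.004, -1.0, -0.006]]
force: [0.7, 1.2, 0.1]
gripper_width: 0.0918
```

Request:
move_arm --moves '[{"rotation": [0,0,0],"offset": [2.2,-1.3,0],"gripper": 1.0},{"rotation": [0,0,0],"offset": [0.2,0,-3.5],"gripper": 1.0},{"rotation": [0,0,0],"offset": [0,0,-3.5],"gripper": 1.0},{"rotation": [0,0,0],"offset": [0,0,-2.0],"gripper": 1.0},{"rotation": [0,0,0],"offset": [0,0,0],"gripper": 1.0}]'

```text
time: 1.77
position: [0.4678, -0.0006, 0.1148]
tool_rot: [[0.97, 0.0, 0.242], [-0.242, -0.008, 0.97], [0.002, -1.0, -0.008]]
force: [-0.3, -0.3, -0.2]
gripper_width: 0.092
```

```bash
python3 - <<'E'
from h import *
a=grab('scene','s1.png')
cv2.imwrite('pics/s1c.png',cv2.resize(a[170:290,180:360,::-1],None,fx=4,fy=4,interpolation=cv2.INTER_CUBIC))
print(env.state()['position'])
E
```

```text
[ 0.46865736 -0.00067666  0.11650012]
```

View pics/s1c.png

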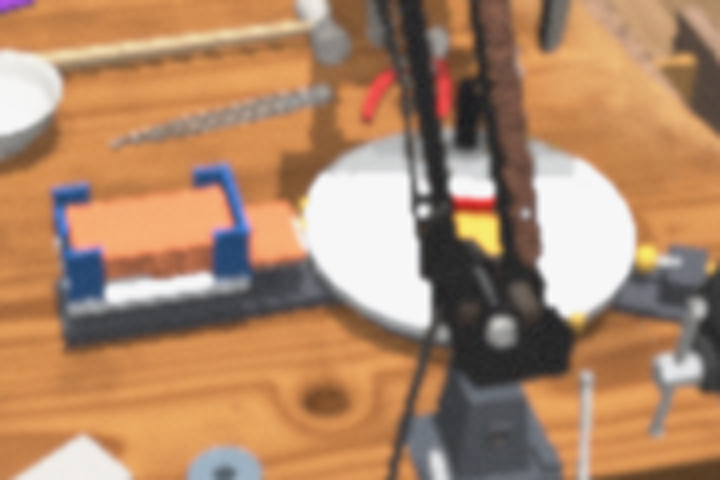

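The scene crop shows the fingers at (375,20) and (555,20), astride the knob at (468,110). The blanks are in the magazine with the bottom one sticking out at (275,230). I'll lower and grip.

Request:
move_arm --moves '[{"rotation": [0,0,0],"offset": [-0.5,0.5,-2.5],"gripper": 1.0},{"rotation": [0,0,0],"offset": [0,0,-2.5],"gripper": 1.0},{"rotation": [0,0,0],"offset": [0,0,-1.7],"gripper": 1.0},{"rotation": [0,0,0],"offset": [0,0,0],"gripper": 0.15},{"rotation": [0,0,0],"offset": [0,0,0],"gripper": 0.15}]' --squeeze 15

```text
time: 2.23
position: [0.4687, 0.0041, 0.0555]
tool_rot: [[0.971, 0.014, 0.24], [-0.24, -0.011, 0.971], [0.016, -1.0, -0.008]]
force: [-0.2, 0.5, 0.5]
gripper_width: 0.081
```

Request:
move_arm --moves '[{"rotation": [0,0,0],"offset": [0,0,0],"gripper": 0.15},{"rotation": [0,0,0],"offset": [0,0,0],"gripper": 0.15},{"rotation": [0,0,0],"offset": [0,0,0],"gripper": 0.15},{"rotation": [0,0,0],"offset": [0,0,0],"gripper": 0.15}]'

```text
time: 2.57
position: [0.4731, 0.0034, 0.0619]
tool_rot: [[0.971, 0.023, 0.239], [-0.239, -0.014, 0.971], [0.026, -1.0, -0.008]]
force: [0.3, -0.1, -0.3]
gripper_width: 0.0541
```

Request:
move_arm --moves '[{"rotation": [0,1.0,0],"offset": [-0.7,0.1,-1.2],"gripper": 0.15},{"rotation": [0,0.7,0],"offset": [-0.3,0,-0.5],"gripper": 0.15},{"rotation": [0,0.2,0],"offset": [-0.1,0,-0.2],"gripper": 0.15},{"rotation": [0,0.2,0],"offset": [-0.1,0,-0.2],"gripper": 0.15},{"rotation": [0,0.2,0],"offset": [-0.1,0,-0.15],"gripper": 0.15}]'

```text
time: 2.98
position: [0.4601, 0.0043, 0.0389]
tool_rot: [[0.971, -0.018, 0.239], [-0.239, -0.014, 0.971], [-0.014, -1.0, -0.018]]
force: [0.6, -0.6, 0.1]
gripper_width: 0.021
```

Request:
move_arm --moves '[{"rotation": [0,0.2,0],"offset": [-0.1,0,-0.15],"gripper": 0.15},{"rotation": [0,0.2,0],"offset": [-0.1,0,-0.15],"gripper": 0.15}]'

```text
time: 3.15
position: [0.4597, 0.0042, 0.0381]
tool_rot: [[0.971, -0.023, 0.239], [-0.239, -0.014, 0.971], [-0.019, -1.0, -0.019]]
force: [-5.8, 1.4, 18.9]
gripper_width: 0.0178
```

Request:
move_arm --moves '[{"rotation": [0,-0.8,-4],"offset": [0.24,0.77,0.3],"gripper": 0.15},{"rotation": [0,0,-6.2],"offset": [0.32,0.75,0],"gripper": 0.15},{"rotation": [0,0,-6.2],"offset": [0.39,0.71,0],"gripper": 0.15},{"rotation": [0,0,-6.2],"offset": [0.46,0.66,0],"gripper": 0.15},{"rotation": [0,0,-6.2],"offset": [0.54,0.6,0],"gripper": 0.15}]' --squeeze 15

```text
time: 3.57
position: [0.4775, 0.0405, 0.0398]
tool_rot: [[0.72, -0.019, 0.694], [-0.694, -0.003, 0.72], [-0.011, -1.0, -0.015]]
force: [-0.1, 0.7, 1.6]
gripper_width: 0.0177
```

```bash
cat > k.py <<'E'
from h import *
s=env.state();p=s['position'];d=p[:2]-[.535,-.0125];R=s['tool_rot']
print(p.round(4),'phi',np.degrees(np.arctan2(d[1],d[0])),'r',np.hypot(*d),'jawyaw',np.degrees(np.arctan2(R[1,2],R[0,2])),s['force'].round(1),s['gripper_width'],s['time'])
print(R.round(3).tolist())
E
python3 k.py
```

```text
[0.4775 0.0405 0.0398] phi 137.3142752439597 r 0.07824177602845629 jawyaw 46.04276350486562 [-0.1  0.7  1.6] 0.017702239935893593 3.5667
[[0.72, -0.019, 0.694], [-0.694, -0.003, 0.72], [-0.011, -1.0, -0.015]]
```

Request:
move_arm --moves '[{"rotation": [0,0,-6.2],"offset": [0.58,0.55,0],"gripper": 0.15},{"rotation": [0,0,-6.2],"offset": [0.64,0.48,0],"gripper": 0.15},{"rotation": [0,0,-6.2],"offset": [0.69,0.41,0],"gripper": 0.15},{"rotation": [0,0,-6.2],"offset": [0.73,0.33,0],"gripper": 0.15},{"rotation": [0,0,-6.2],"offset": [0.77,0.24,0],"gripper": 0.15}]'

```text
time: 3.98
position: [0.5143, 0.0636, 0.0398]
tool_rot: [[0.234, -0.014, 0.972], [-0.972, 0.009, 0.234], [-0.012, -1.0, -0.011]]
force: [0.4, 0.3, 0.1]
gripper_width: 0.0181
```

```bash
python3 k.py
```

```text
[0.5143 0.0636 0.0398] phi 105.22572285598326 r 0.07889319565275024 jawyaw 13.532428271137636 [0.4 0.3 0.1] 0.018110979871320786 3.9833
[[0.234, -0.014, 0.972], [-0.972, 0.009, 0.234], [-0.012, -1.0, -0.011]]
```

Request:
move_arm --moves '[{"rotation": [0,0,-5],"offset": [0.7,0.15,0],"gripper": 0.15},{"rotation": [0,0,-4],"offset": [0.5,0.08,0],"gripper": 0.15},{"rotation": [0,0,-2],"offset": [0.3,0.0,0],"gripper": 0.15},{"rotation": [0,0,0],"offset": [0.1,0,0],"gripper": 0.15}]'

```text
time: 4.32
position: [0.5284, 0.066, 0.0396]
tool_rot: [[0.032, -0.021, 0.999], [-0.999, 0.011, 0.032], [-0.012, -1.0, -0.021]]
force: [-0.6, 0.2, 1.0]
gripper_width: 0.0174
```

```bash
python3 k.py
```

```text
[0.5284 0.066  0.0396] phi 94.80245420331865 r 0.07879901583561617 jawyaw 1.8572318002724044 [-0.6  0.2  1. ] 0.017438502709528115 4.3167
[[0.032, -0.021, 0.999], [-0.999, 0.011, 0.032], [-0.012, -1.0, -0.021]]
```

Request:
move_arm --moves '[{"rotation": [0,0,0],"offset": [0.1,0,0],"gripper": 0.6},{"rotation": [0,0,0],"offset": [0,0,0],"gripper": 0.6},{"rotation": [0,0,0],"offset": [0,0,0],"gripper": 0.6},{"rotation": [0,0,0],"offset": [0,0,0],"gripper": 0.6},{"rotation": [0,0,0],"offset": [0,0,0],"gripper": 0.6}]'

```text
time: 4.73
position: [0.5282, 0.0655, 0.0387]
tool_rot: [[0.036, -0.024, 0.999], [-0.999, 0.01, 0.037], [-0.011, -1.0, -0.024]]
force: [0.9, 0.6, -0.3]
gripper_width: 0.049
```

Request:
move_arm --moves '[{"rotation": [0,0,0],"offset": [0,0,3.5],"gripper": 0.6},{"rotation": [0,0,0],"offset": [0,0,3.5],"gripper": 0.6},{"rotation": [0,0,0],"offset": [-1,0,3.0],"gripper": 0.9},{"rotation": [0,0,0],"offset": [-3.5,1,1.0],"gripper": 0.9},{"rotation": [0,0,0],"offset": [-3.5,1,0],"gripper": 0.9}]'

```text
time: 5.15
position: [0.447, 0.0837, 0.1511]
tool_rot: [[0.034, -0.028, 0.999], [-0.999, 0.01, 0.034], [-0.011, -1.0, -0.027]]
force: [0.1, 0.4, 0.3]
gripper_width: 0.0735
```

Request:
move_arm --moves '[{"rotation": [0,0,0],"offset": [-3.5,1,0],"gripper": 0.9},{"rotation": [0,0,0],"offset": [-3.5,1,0],"gripper": 0.9},{"rotation": [0,0,0],"offset": [-2,1,0],"gripper": 0.9}]'

```text
time: 5.4
position: [0.3528, 0.1141, 0.1522]
tool_rot: [[0.033, -0.024, 0.999], [-0.999, 0.009, 0.034], [-0.01, -1.0, -0.024]]
force: [0.1, -0.4, 0.8]
gripper_width: 0.0826
```

```bash
cat > m.py <<'E'
from h import *
import sys
b=grab('top',sys.argv[1]+'.png')[:,:,::-1].copy(); hsv=cv2.cvtColor(b,cv2.COLOR_BGR2HSV)
cv2.imwrite('pics/'+sys.argv[1]+'c.png',cv2.resize(b[105:205,170:320],None,fx=5,fy=5,interpolation=cv2.INTER_CUBIC))
H,S,V=hsv[...,0],hsv[...,1],hsv[...,2]
def reg(name,m,z):
    k=np.zeros(m.shape,np.uint8);k[118:195,180:320]=m[118:195,180:320]*255
    c=max(cv2.findContours(k,0,2)[0],key=cv2.contourArea);r=cv2.minAreaRect(c)
    w=np.array([ray('top',*p,z)[:2] for p in cv2.boxPoints(r)])
    e=w-np.roll(w,-1,0); l=e[np.argmax(np.hypot(*e.T))]
    ys,xs=np.nonzero(k); mu=np.mean(xs),np.mean(ys)
    print(name,ray('top',*mu,z).round(4),'long yaw',np.degrees(np.arctan2(l[1],l[0])).round(1),w.round(4).tolist())
reg('yellow',(H>20)&(H<35)&(S>120)&(V>120),.038)
reg('red',((H<6)|(H>174))&(S>150),.05)
reg('copper',(H>4)&(H<16)&(S>140)&(V>190),.06)
E
python3 m.py t2; python3 k.py
```

```text
yellow [ 0.5383 -0.0592  0.038 ] long yaw 91.8 [[0.5514, -0.0176], [0.5544, -0.1121], [0.5224, -0.1131], [0.5194, -0.0187]]
red [ 0.5346 -0.0166  0.05  ] long yaw -0.6 [[0.5463, -0.0142], [0.5462, -0.017], [0.5208, -0.0167], [0.5208, -0.0139]]
copper [ 0.5415 -0.1889  0.06  ] long yaw 91.5 [[0.5644, -0.1623], [0.5666, -0.2487], [0.5208, -0.2493], [0.5186, -0.1633]]
[0.3504 0.1156 0.1518] phi 145.23632692596533 r 0.2246896612324397 jawyaw 2.0181491223542096 [ 0.2  0.  -0.8] 0.08281141640970724 5.45
[[0.035, -0.027, 0.999], [-0.999, 0.01, 0.035], [-0.011, -1.0, -0.026]]
```

View pics/t2c.png

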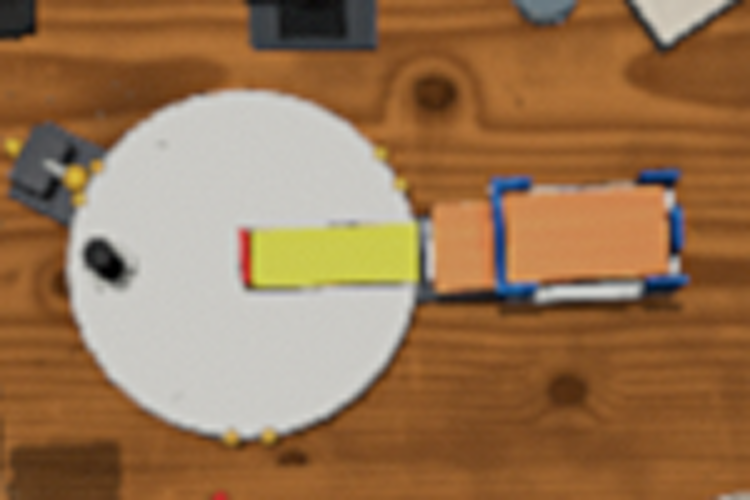

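The nest is now in line with the magazine: strip at (252–416, 255) in the crop and blank at (435–495, 247). I'll fit centrelines for the exact yaw and offset, which also confirms the click.

```bash
python3 - <<'E'
from h import *
b=cv2.imread('pics/t2.png').astype(float)
def edges(cols,r0,r1,f,z,n):
    # subpixel edges at half level of channel f
    P=[]
    for u in cols:
        g=f(b[r0:r1,u]); m=g.max(); lo=np.percentile(g,10); th=(np.percentile(g,80)+lo)/2
        i=np.nonzero(g>th)[0]; i0,i1=i[0],i[-1]
        if i0==0 or i1==len(g)-1: continue
        a=r0+i0-(g[i0]-th)/(g[i0]-g[i0-1]); c=r0+i1+(g[i1]-th)/(g[i1]-g[i1+1])
        P.append([*ray('top',u,a,z)[:2],*ray('top',u,c,z)[:2]])
    P=np.array(P)
    for nm,X,Y in(('up',P[:,0],P[:,1]),('lo',P[:,2],P[:,3]),('mid',(P[:,0]+P[:,2])/2,(P[:,1]+P[:,3])/2)):
        k=np.polyfit(Y,X,1);print(n,nm,'yaw',-90-np.degrees(np.arctan(k[0])).round(2),'x at y=-.06,-.13,-.2',np.polyval(k,[-.06,-.13,-.2]).round(4))
edges(range(222,252),140,170,lambda p:p[:,2]-p[:,0],.038,'nest')
edges(range(274,302),135,170,lambda p:p[:,2]-p[:,0]-0,.063,'stack')
edges(range(258,267),135,170,lambda p:p[:,2]-p[:,0]-0,.045,'blank1')
E
```

```text
nest up yaw -88.25 x at y=-.06,-.13,-.2 [0.5535 0.5556 0.5578]
nest lo yaw -88.18 x at y=-.06,-.13,-.2 [0.5203 0.5225 0.5248]
nest mid yaw -88.21 x at y=-.06,-.13,-.2 [0.5369 0.5391 0.5413]Traceback (most recent call last):
  File "<stdin>", line 16, in <module>
  File "<stdin>", line 13, in edges
IndexError: too many indices for array: array is 1-dimensional, but 2 were indexed
```

Nest yaw is -88.2°. The stack mask gave about -88.5° and lies on the same line, so the disc has clicked in. Next I'll go to the blank: grip point about (0.539, -0.1375), jaws along x.

Request:
move_arm --moves '[{"rotation": [-0.6,-1.5,0],"offset": [2.3,-3.1,0],"gripper": 1.0},{"rotation": [0,0,0],"offset": [2.3,-3.1,0],"gripper": 1.0},{"rotation": [0,0,0],"offset": [2.3,-3.1,0],"gripper": 1.0},{"rotation": [0,0,0],"offset": [2.3,-3.1,0],"gripper": 1.0},{"rotation": [0,0,0],"offset": [2.3,-3.1,0],"gripper": 1.0}]' --squeeze 20

```text
time: 5.87
position: [0.4635, -0.0391, 0.1516]
tool_rot: [[0.051, 0.003, 0.999], [-0.999, 0.001, 0.051], [-0.001, -1.0, 0.003]]
force: [0.4, 0.3, 0.4]
gripper_width: 0.0917
```

Request:
move_arm --moves '[{"rotation": [0,0,0],"offset": [2.3,-3.1,0],"gripper": 1.0},{"rotation": [0,0,0],"offset": [2.3,-3.1,0],"gripper": 1.0},{"rotation": [0,0,0],"offset": [1.5,-2,0],"gripper": 1.0},{"rotation": [0,0,0],"offset": [0,0,0],"gripper": 1.0}]'

```text
time: 6.2
position: [0.5298, -0.1327, 0.1511]
tool_rot: [[0.046, 0.005, 0.999], [-0.999, -0.002, 0.046], [0.002, -1.0, 0.005]]
force: [0.0, 0.6, 0.4]
gripper_width: 0.0917
```

```bash
python3 k.py
```

```text
[ 0.5298 -0.1327  0.1511] phi -92.48338419872472 r 0.1202953012148776 jawyaw 2.6400093055047105 [0.  0.6 0.4] 0.09173598422655906 6.2
[[0.046, 0.005, 0.999], [-0.999, -0.002, 0.046], [0.002, -1.0, 0.005]]
```

Now down to about z = 0.06, correcting x and y.

Request:
move_arm --moves '[{"rotation": [0,0,-0.8],"offset": [0.9,-0.5,0],"gripper": 1.0},{"rotation": [0,0,0],"offset": [0,0,-3],"gripper": 1.0},{"rotation": [0,0,0],"offset": [0,0,-3],"gripper": 1.0},{"rotation": [0,0,0],"offset": [0,0,-2],"gripper": 1.0},{"rotation": [0,0,0],"offset": [0,0,0],"gripper": 1.0}]'

```text
time: 6.62
position: [0.5399, -0.1392, 0.0697]
tool_rot: [[0.03, 0.008, 1.0], [-1.0, -0.004, 0.03], [0.004, -1.0, 0.008]]
force: [-1.2, 0.1, -0.2]
gripper_width: 0.0917
```

```bash
python3 k.py
```

```text
[ 0.5399 -0.1392  0.0697] phi -87.78920146136186 r 0.12678202716447157 jawyaw 1.7037756382317706 [-1.2  0.1 -0.2] 0.09167794496499783 6.6167
[[0.03, 0.008, 1.0], [-1.0, -0.004, 0.03], [0.004, -1.0, 0.008]]
```

Request:
move_arm --moves '[{"rotation": [0,0.4,0],"offset": [0,0.2,-2],"gripper": 1.0},{"rotation": [0,0,0],"offset": [0,0.1,-1.5],"gripper": 1.0},{"rotation": [0,0,0],"offset": [0,0,-0.1],"gripper": 0.75},{"rotation": [0,0,0],"offset": [0,0,0],"gripper": 0.65}]'

```text
time: 6.95
position: [0.5394, -0.1344, 0.035]
tool_rot: [[0.032, 0.001, 0.999], [-0.999, -0.003, 0.032], [0.003, -1.0, 0.001]]
force: [0.6, -0.0, 0.2]
gripper_width: 0.0806
```

```bash
python3 k.py; python3 - <<'E'
from h import *
a=grab('scene','s3.png')
cv2.imwrite('pics/s3c.png',cv2.resize(a[190:270,180:300,::-1],None,fx=5,fy=5,interpolation=cv2.INTER_CUBIC))
E
```

```text
[ 0.5394 -0.1344  0.035 ] phi -87.92092280232026 r 0.12196869574687855 jawyaw 1.8219605268917045 [ 0.6 -0.   0.2] 0.08060194307873 6.95
[[0.032, 0.001, 0.999], [-0.999, -0.003, 0.032], [0.003, -1.0, 0.001]]
```

View pics/s3c.png

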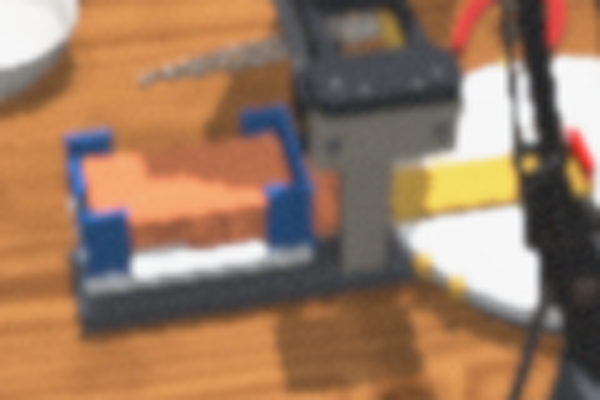

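The near finger (365,190) stands beside the exposed blank, clear of the blue post. Closing.

Request:
move_arm --moves '[{"rotation": [0,0,0],"offset": [0,0,0],"gripper": 0.45},{"rotation": [0,0,0],"offset": [0,0,0],"gripper": 0.45},{"rotation": [0,0,0],"offset": [0,0,0],"gripper": 0.45},{"rotation": [0,0,0],"offset": [0,0,0],"gripper": 0.45},{"rotation": [0,0,0],"offset": [0,0,0],"gripper": 0.45}]' --squeeze 20

```text
time: 7.42
position: [0.5422, -0.1355, 0.0407]
tool_rot: [[0.032, 0.007, 0.999], [-0.999, -0.006, 0.032], [0.007, -1.0, 0.007]]
force: [-2.0, -0.9, -0.3]
gripper_width: 0.0498
```

```bash
python3 k.py
```

```text
[ 0.5422 -0.1355  0.0407] phi -86.63758130417274 r 0.12321101438710509 jawyaw 1.8357907028627973 [-2.  -0.9 -0.3] 0.04984306643788967 7.4167
[[0.032, 0.007, 0.999], [-0.999, -0.006, 0.032], [0.007, -1.0, 0.007]]
```

It drifted up to z = 0.041, so only the fingertips hold the blank. I'll reopen a little, go down and regrip.

Request:
move_arm --moves '[{"rotation": [0,0,0],"offset": [0,0,0],"gripper": 0.65},{"rotation": [0,0,0],"offset": [-0.15,0,-0.4],"gripper": 0.65},{"rotation": [0,0.2,0],"offset": [-0.1,0,-0.5],"gripper": 0.6},{"rotation": [0,0,0],"offset": [-0.1,0,-0.2],"gripper": 0.45},{"rotation": [0,0,0],"offset": [-0.05,0,-0.1],"gripper": 0.45}]'

```text
time: 7.83
position: [0.5401, -0.1363, 0.0303]
tool_rot: [[0.032, 0.008, 0.999], [-0.999, -0.008, 0.032], [0.008, -1.0, 0.008]]
force: [-4.8, 4.2, 18.0]
gripper_width: 0.0493
```

```bash
python3 k.py
```

```text
[ 0.5401 -0.1363  0.0303] phi -87.63427882393569 r 0.12391342517559963 jawyaw 1.846834544796641 [-4.8  4.2 18. ] 0.049303845636364946 7.8333
[[0.032, 0.008, 0.999], [-0.999, -0.008, 0.032], [0.008, -1.0, 0.008]]
```

Request:
move_arm --moves '[{"rotation": [0,0,0],"offset": [0,0,0.1],"gripper": 0.65},{"rotation": [0,0,0],"offset": [0,0,0.35],"gripper": 0.6},{"rotation": [0,0,0],"offset": [0,0,0],"gripper": 0.6}]'

```text
time: 8.08
position: [0.54, -0.1363, 0.0348]
tool_rot: [[0.032, 0.008, 0.999], [-0.999, -0.008, 0.032], [0.008, -1.0, 0.008]]
force: [-0.4, 0.1, -0.7]
gripper_width: 0.0553
```

```bash
python3 k.py
```

```text
[ 0.54   -0.1363  0.0348] phi -87.67877030976203 r 0.12388996205712789 jawyaw 1.8563759105863435 [-0.4  0.1 -0.7] 0.055278183415657635 8.0833
[[0.032, 0.008, 0.999], [-0.999, -0.008, 0.032], [0.008, -1.0, 0.008]]
```

Request:
move_arm --moves '[{"rotation": [0,0,0],"offset": [0,0,-0.05],"gripper": 0.45},{"rotation": [0,0,0],"offset": [0,0,0],"gripper": 0.45}]'

```text
time: 8.25
position: [0.54, -0.1363, 0.0341]
tool_rot: [[0.032, 0.008, 0.999], [-0.999, -0.008, 0.032], [0.008, -1.0, 0.008]]
force: [0.6, 0.3, 1.7]
gripper_width: 0.0497
```

```bash
python3 k.py
```

```text
[ 0.54   -0.1363  0.0341] phi -87.68143672174476 r 0.12392306771535794 jawyaw 1.8588403367713429 [0.6 0.3 1.7] 0.049749137396662056 8.25
[[0.032, 0.008, 0.999], [-0.999, -0.008, 0.032], [0.008, -1.0, 0.008]]
```

Gripped, forces low. Now pulling toward the nest along (-0.031, 1).

Request:
move_arm --moves '[{"rotation": [0,0,0],"offset": [-0.03,1.0,0],"gripper": 0.45},{"rotation": [0,0,0],"offset": [-0.03,1.0,0],"gripper": 0.45},{"rotation": [0,0,0],"offset": [-0.03,1.0,0],"gripper": 0.45}]' --squeeze 25

```text
time: 8.5
position: [0.5394, -0.1086, 0.0342]
tool_rot: [[0.03, 0.009, 0.999], [-0.999, -0.014, 0.031], [0.014, -1.0, 0.009]]
force: [1.0, -5.9, -0.8]
gripper_width: 0.0494
```

```bash
python3 k.py
```

```text
[ 0.5394 -0.1086  0.0342] phi -87.3917516312982 r 0.09617183300905338 jawyaw 1.7548322849762767 [ 1.  -5.9 -0.8] 0.049444979937773796 8.5
[[0.03, 0.009, 0.999], [-0.999, -0.014, 0.031], [0.014, -1.0, 0.009]]
```

Request:
move_arm --moves '[{"rotation": [0.4,0,0],"offset": [-0.04,1.0,0],"gripper": 0.45},{"rotation": [0.3,0,0],"offset": [-0.04,1.0,0],"gripper": 0.45},{"rotation": [0.2,0,0],"offset": [-0.04,1.0,0],"gripper": 0.45},{"rotation": [0.1,0,0],"offset": [-0.03,1.0,0],"gripper": 0.45}]'

```text
time: 8.83
position: [0.5373, -0.0636, 0.0342]
tool_rot: [[0.031, 0.009, 0.999], [-1.0, 0.005, 0.031], [-0.005, -1.0, 0.009]]
force: [-0.8, -1.8, 0.3]
gripper_width: 0.0499
```

```bash
python3 k.py
```

```text
[ 0.5373 -0.0636  0.0342] phi -87.44489671471501 r 0.051198371810982767 jawyaw 1.7897364873711197 [-0.8 -1.8  0.3] 0.049880861625864255 8.8333
[[0.031, 0.009, 0.999], [-1.0, 0.005, 0.031], [-0.005, -1.0, 0.009]]
```

Request:
move_arm --moves '[{"rotation": [0,0,0],"offset": [-0.03,0.9,0],"gripper": 0.45},{"rotation": [0,0,0],"offset": [-0.03,0.8,-0.03],"gripper": 0.45},{"rotation": [0,0,0],"offset": [-0.01,0.4,-0.03],"gripper": 0.45}]'

```text
time: 9.08
position: [0.536, -0.038, 0.0335]
tool_rot: [[0.033, 0.008, 0.999], [-0.999, 0.006, 0.033], [-0.006, -1.0, 0.008]]
force: [-0.6, -0.8, 0.9]
gripper_width: 0.0492
```

```bash
python3 k.py
```

```text
[ 0.536  -0.038   0.0335] phi -87.70023596612442 r 0.025544667400102295 jawyaw 1.8928593374604887 [-0.6 -0.8  0.9] 0.04924481921780943 9.0833
[[0.033, 0.008, 0.999], [-0.999, 0.006, 0.033], [-0.006, -1.0, 0.008]]
```

Request:
move_arm --moves '[{"rotation": [0,0,0],"offset": [0,0.2,0],"gripper": 0.45},{"rotation": [0,0,0],"offset": [0,0.2,0],"gripper": 0.45},{"rotation": [0,0,0],"offset": [0,0.2,0],"gripper": 0.45}]'

```text
time: 9.33
position: [0.5359, -0.0336, 0.0333]
tool_rot: [[0.037, 0.008, 0.999], [-0.999, -0.001, 0.037], [0.001, -1.0, 0.008]]
force: [-1.4, -12.3, -1.6]
gripper_width: 0.0493
```

```bash
python3 k.py
```

```text
[ 0.5359 -0.0336  0.0333] phi -87.61854702176565 r 0.021129667132013363 jawyaw 2.0956719518781495 [ -1.4 -12.3  -1.6] 0.04933517314624886 9.3333
[[0.037, 0.008, 0.999], [-0.999, -0.001, 0.037], [0.001, -1.0, 0.008]]
```

The stop contact shows as 12 N at the expected place. Releasing and lifting.

Request:
move_arm --moves '[{"rotation": [0,0,0],"offset": [0,0,0],"gripper": 0.75},{"rotation": [0,0,0],"offset": [0,0,0],"gripper": 0.8},{"rotation": [0,0,0],"offset": [0,0,0],"gripper": 0.8},{"rotation": [0,0,0],"offset": [0,0,0],"gripper": 0.8}]'

```text
time: 9.67
position: [0.5353, -0.0336, 0.0327]
tool_rot: [[0.035, 0.006, 0.999], [-0.999, 0.001, 0.035], [-0.0, -1.0, 0.006]]
force: [-0.1, -0.4, -0.3]
gripper_width: 0.0727
```

Request:
move_arm --moves '[{"rotation": [0,0,0],"offset": [0,0,3],"gripper": 0.8},{"rotation": [0,0,0],"offset": [0,0,3.5],"gripper": 0.8},{"rotation": [0,0,0],"offset": [0,0,3.5],"gripper": 0.8},{"rotation": [0,0,0],"offset": [0,0,1.5],"gripper": 0.8}]'

```text
time: 10.0
position: [0.5289, -0.0311, 0.1452]
tool_rot: [[0.034, -0.008, 0.999], [-0.999, 0.007, 0.034], [-0.007, -1.0, -0.008]]
force: [1.0, -0.2, 0.5]
gripper_width: 0.0735
```

Request:
move_arm --moves '[{"rotation": [0,0,0],"offset": [-3.5,1.5,0],"gripper": 0.8},{"rotation": [0,0,0],"offset": [-3.5,2,0],"gripper": 0.8},{"rotation": [0,0,0],"offset": [-3.5,2,0],"gripper": 0.8},{"rotation": [0,0,0],"offset": [-3.5,2,0],"gripper": 0.8},{"rotation": [0,0,0],"offset": [-2.5,2,0],"gripper": 0.8}]'

```text
time: 10.42
position: [0.3663, 0.0627, 0.151]
tool_rot: [[0.027, 0.005, 1.0], [-1.0, 0.006, 0.027], [-0.006, -1.0, 0.005]]
force: [0.2, -0.1, 0.8]
gripper_width: 0.0739
```

```bash
python3 m.py t4; python3 k.py
```

```text
yellow [ 0.5489 -0.0208  0.038 ] long yaw -0.2 [[0.5788, 0.0857], [0.5904, 0.0857], [0.5902, 0.0772], [0.5787, 0.0772]]
red [ 0.5354 -0.0164  0.05  ] long yaw -0.6 [[0.5463, -0.0142], [0.5462, -0.017], [0.5208, -0.0167], [0.5208, -0.0139]]
copper [ 0.5375 -0.1348  0.06  ] long yaw 93.1 [[0.5617, -0.1619], [0.5661, -0.2454], [0.5214, -0.2472], [0.517, -0.164]]
[0.3624 0.0658 0.1499] phi 155.59085998508138 r 0.1895559416271705 jawyaw 1.681061866485352 [-0.1  0.5 -2. ] 0.07322784370401228 10.4667
[[0.029, 0.001, 1.0], [-1.0, 0.008, 0.029], [-0.008, -1.0, 0.001]]
```

View pics/t4c.png

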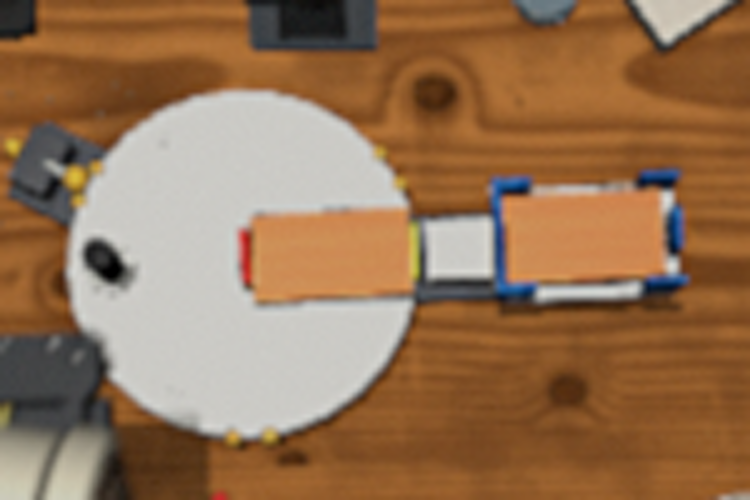

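The blank lies on the nest (255–410, 255) against the red stop, with a sliver of yellow at the rim. The other three are in the magazine. One precise check of the blank's yaw, centring and distance from the axis:

```bash
python3 - <<'E'
from h import *
def mid(fn,z,cols):
    b=cv2.imread(fn).astype(float);P=[]
    for u in cols:
        g=b[:,u,0]*-1+b[:,u,2]; r=g[138:172]; th=(r.max()+np.median(np.r_[r[:5],r[-5:]]))/2
        i=np.nonzero(r>th)[0];a=138+i[0]-(r[i[0]]-th)/(r[i[0]]-r[i[0]-1]);c=138+i[-1]+(r[i[-1]]-th)/(r[i[-1]]-r[i[-1]+1])
        P.append((ray('top',u,a,z)[:2],ray('top',u,c,z)[:2]))
    P=np.array(P)
    for n,q in(('up',P[:,0]),('lo',P[:,1]),('mid',P.mean(1))):
        k=np.polyfit(q[:,1],q[:,0],1);print(n,(-90-np.degrees(np.arctan(k[0]))).round(2),np.polyval(k,[-.06]).round(4))
mid('pics/t2.png',.038,range(223,251)); mid('pics/t4.png',.044,range(224,249))
b=cv2.imread('pics/t4.png').astype(float)
for v in(150,155,160): print(v,b[v,215:258].astype(int)[:, [2,1,0]][[2,3,4,5,6,7,34,35,36,37,38,39]].tolist())
r=b[149:160].mean(0); s=r[:,1]   # green: blank vs yellow/white
print([(u,r[u].astype(int)[::-1].tolist()) for u in range(216,224)],[(u,r[u].astype(int)[::-1].tolist()) for u in range(248,256)])
for u in (220,220.5,221,251.0,251.5,252): print(u,'station x',-.0125-ray('top',u,155,.044)[1])
E
```

```text
up -78.87 [0.5547]
lo -87.91 [0.5205]
mid -83.36 [0.5376]
up -87.65 [0.5609]
lo -87.45 [0.5119]
mid -87.55 [0.5364]
150 [[200, 186, 182], [196, 162, 158], [178, 146, 136], [182, 132, 95], [206, 138, 81], [206, 137, 80], [206, 140, 84], [206, 139, 84], [192, 145, 77], [181, 170, 76], [152, 153, 90], [139, 139, 141]]
155 [[200, 174, 169], [201, 95, 91], [171, 39, 30], [165, 104, 59], [204, 146, 87], [206, 145, 86], [206, 141, 84], [205, 136, 82], [208, 148, 83], [208, 185, 86], [158, 158, 74], [75, 77, 76]]
160 [[192, 186, 182], [191, 120, 117], [198, 52, 42], [200, 118, 76], [208, 155, 100], [207, 145, 88], [205, 141, 85], [208, 142, 86], [209, 149, 88], [190, 158, 78], [124, 119, 47], [60, 59, 56]]
[(216, [202, 205, 201]), (217, [196, 175, 171]), (218, [195, 106, 103]), (219, [177, 66, 55]), (220, [175, 114, 70]), (221, [205, 145, 87]), (222, [205, 141, 84]), (223, [205, 140, 84])] [(248, [204, 139, 84]), (249, [205, 139, 84]), (250, [205, 137, 83]), (251, [201, 146, 83]), (252, [197, 177, 84]), (253, [153, 154, 75]), (254, [94, 95, 94]), (255, [165, 165, 165])]
220 station x 0.0067411303348784805
220.5 station x 0.008148059015021383
221 station x 0.009555008771103001
251.0 station x 0.09401058102271583
251.5 station x 0.09541881730714277
252 station x 0.09682707469689758
```

```bash
python3 -c "
from rig import env
print(env.state()['time'],env.state()['force']); print(env.finish_job())"
```

```text
10.4667 [-0.09367612  0.52153025 -1.96367584]
the job is handed in; nothing more can be done
None
```

The blank is on the nest and home against the red stop. I handed the job in at about 10.5 s, with the gripper open and clear of everything.

**What I did:** I gripped the knob, turned the disc about 72° clockwise and let the click draw it in. Then I gripped the bottom blank by its long edges, pulled it through the gate onto the nest, pushed until the stop pushed back with about 12 N, and let go.

**Last checks, from the top picture:**
- **Position:** the blank's ends lie about 6 and 96 mm from the axis, which is the home position.
- **Straightness:** it is centred within about 0.5 mm. Its yaw of -87.6° is about 0.6° off the nest's -88.2°, measured before the blank covered it. That gap is close to the measuring error.
- **Disc and magazine:** the knob and stop had not moved since the click. Seen from above, the stack is still in the magazine; I did not count the blanks.
- **Bench items:** the solder spool and steel block look unmoved where they show at the edge of the picture. I did not look at the bowl again, but the arm went nowhere near it.

**What disagreed or went wrong:**
- **Nest measurement:** a repeat of the nest edge fit failed. Its upper edge gave -78.9°, so I disregarded it and kept the first fit.
- **First grip on the blank:** the arm drifted up and I had to regrip twice. During one of these the wrist force reached 18 N, well under the limit.

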